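Roll a water filter canister into its vee cradle and clamp it

TASK

Roll the filter canister along the deck of the service cradle, over the kerb and into the vee, without lifting it, and take the fingers off so that it settles there by itself, near the middle. Then swing the bail clamp over and press it down until its pad bears firmly on the canister, with about 10 N, and leave it clamped; the shell is thin, so never press or push it with 20 N or more. Leave the bottles, the brush and the spare ring where they are.

Things in the scene. Friction and masses are not known exactly. Their poses are not given: they have to be found in the camera images.
- cradle: fixed aluminium service stand, base 300 x 170 mm. Origin on the table under the bottom line of the vee; +x is the rolling direction, deck to vee; y along the vee; z up. White flat deck, top 37 mm above the table, x = -190 to -30 mm, 150 mm wide, rear kerb at x = -182 mm (8 mm high). Vee: two faces 30 degrees from level, bottom line 20 mm above the table, 150 mm long
- front_kerb (a point): top of the rounded kerb between deck and vee, 2 mm above the deck, at cradle x = -38 mm, mid-width; axes as the cradle's. The canister meets it when its axis is 14 mm short of it; once its axis is past the kerb it drops by itself into the vee. Shoved level against the kerb it can jam, as the fingers cling to it: move them forward and up, as its rear side goes when it rolls
- vee_seat (a point): where the canister's centre lies when it is seated in the vee: 72 mm above the table over the bottom line of the vee, mid-length; axes as the cradle's
- post (a point): top of one of the two posts that carry the clamp, at cradle x = 74 mm, y = +62 mm (the other at -62 mm), 152 mm above the table, 24 x 12 mm
- canister: smooth white cylinder, 90 mm diameter, 150 mm long, a brass stub (22 mm diameter and long) at each end, 0.5 to 0.8 kg, too fat to grip. Origin at its centre; y is its axis (x and z turn as it rolls). Starts lying on the deck, centre 82 mm above the table, axis within 0.12 rad of the cradle's y. Rolls freely
- bail: steel clamp, a U of round bar hinged on the posts. Origin on the hinge axis (cradle x = 70 mm, 147 mm above the table); y is the hinge axis. Its own -x points from hinge to cross bar: level and towards the deck when shut, up when open (starts 1.2 to 1.5 rad up from level; turning about +y opens it). A stiff hinge holds it where it is left: moving it takes 5 to 8 N at the cross bar
- bail_crosspiece (a point): crosspiece of the bail, 70 mm from the hinge, carrying a spindle with a sprung rubber pad (26 mm diameter, 5 N per mm) on its -z side. How far the spindle is screwed out differs and is not reported: the pad's end is 22 to 38 mm below this point and meets the seated canister's top (117 mm above the table) with the bail from 0.12 rad above to 0.12 rad below level: feel for it
- bail_bar (a point): middle of the bail's cross bar, 140 mm from the hinge: black grip 16 mm in diameter along y, 88 mm clear between the side bars; can be pinched across or pushed. 1 N on the pad adds 0.5 N here, 1 mm at the pad is 2 mm here. Let go, the hinge holds up to about 15 N on the pad
- pump_dark: black pump bottle, 64 mm diameter, 180 mm tall, standing beside the cradle; origin under its middle
- pump_white: white pump bottle, 68 mm diameter, 165 mm tall, standing on the other side of the cradle; origin under its middle
- dish_brush: white dish brush lying beside the cradle, origin under its middle
- spare_ring: flat black sealing ring, 92 mm diameter, lying beside the cradle; origin under its centre
Things that resemble listed ones, but are neither listed nor needed, are in the scene too. What is shaped like the canister but purple or red is not meant.

How it is judged:
By the outcome, as a careful person would: the job done as asked, in the order asked, and still so for the second after the job is handed in, with the robot touching nothing.
It also fails if it takes over 72 s, if anything falls off the work surface, if the arm or the gripper's body presses on something with over 40 N, if the wrist force passes 120 N, or if a joint passes its speed limit or range.

ROBOT

A 6-joint arm with a two-finger parallel gripper is mounted at the origin on the work surface. World frame = base frame: x ahead of the robot, y to its left, z up, the work surface at z = 0. Lengths are in mm, angles in rad, forces in N, time in s.
With the tool pointing down it reaches from about 250 to 775 mm from the base axis. Payload 8.9 kg.
Tool frame: the origin (TCP) lies between the finger pads; the fingertips stand 14 mm ahead of it and the grasp point (between the pads) lies 5 mm behind it; z points along the fingers, y is the line along which they close (so a half turn about z gives the same grasp; the last joint's range is limited). The gripper opens to 85 mm and grips with 20 to 120 N. Pads are 22 mm wide; open, the fingers measure 114 mm over their backs; the gripper's body (76 mm by 85 mm) begins 54 mm behind the grasp point. The pads swing forward as they close: fully open they stand 13 mm farther back than shut.
Start: joints at [1.19, 0.291, -0.153, 1.127, 0, 1.431], TCP at [125.706, 509.727, 245.305] pointing down, gripper open.
Joint ranges: [-2.52, 2.52], [-0.91, 1.74], [-1.3, 1.37], [-1.96, 2.02], [-1.52, 1.47], [-3.14, 3.14]. Speed limits (rad/s): [2.22, 2.22, 2.79, 3.14, 3.14, 3.14].

INTERFACE

Orientations are given as a unit quaternion [w, x, y, z].
In Python, from bench import robot, capture, order gives the robot as it stands.
- The arm moves only by the shell command python3 -m crank 'ROWS' [FORCE]. ROWS is JSON, a list of rows, each an object with "travel": the shift along the tool's x, y, z in mm, a list of three; "roll": the turn about the tool's z in rad; "hand": the finger opening in mm, from 0 to 85.4. In form: [{"travel": [x, y, z], "roll": roll, "hand": hand}, ...]. A call has 1 to 10 rows; each row is the pose to reach, as a shift and turn from the pose commanded when the call began, along the tool's axes at that moment; what a row does not reach only later rows make up. A row lasts 1/10 s, in which the tool goes at most 50 mm and 8.59 degrees, less where a joint would pass 70% of its speed; a pose out of reach is approached as far as the arm can. A call with a gripper value outside its range is refused whole. The fingers move at their own pace and stop on an object; FORCE is the grip in N (left out, the last holds). Time passes only in rows, so rows that repeat a pose let the fingers close. It gives the time, the measured TCP pose, the force, the opening and the grip force at its end, in the units of the state.
- robot.sense(): the state, without advancing time (a new reading comes with each control period).
- capture(name): name is "scene" or "top" or "wrist"; returns a dict with "frame" (480x640x3 uint8, blue, green, red), "fov_y" (degrees; the focal length in pixels is half the picture's height over the tangent of half this angle, whatever the lens; pixels are square), "cx", "cy" (the principal point, pixels), "R" (3x3) and "t" (3): a world point X has camera coordinates R X + t; the wrist camera has in their place "mount" (4x4, takes a point from camera to tool coordinates, whose origin is the TCP and whose axes are the flange's). Camera axes: x right, y down, z forward; pixel columns grow to the right and rows downward; lengths in mm; the calibration is good to about 2 mm. A picture is of the moment at which its call begins: read the wrist's pose just before it. There is no depth.
- order.job_done(): hands the job in; it is judged then, once.
The state is a dict: "time_s": time; "joints": joint angles; "dq": joint speeds; "tau": joint torques, N m; "tcp_pos": TCP position; "tool_rot": TCP orientation; "contact_force": force on the tool from outside, world axes, zero at the start; "torque": the same for the moment, N m; "grip_width": opening from 0.0 (shut) to 1.0 (fully open); "grip_force": force on a finger pad.
Only numpy, scipy, OpenCV 4.12 (cv2) and the standard library are available. Lean on these libraries where they do the work, as an engineer would, in place of code of your own. Each camera call takes 0.05 s, during which the arm holds its last target. There are 200 camera calls.

## Working session

There is one attempt and no reset: what is moved stays moved. The work goes in short steps, Python scripts to look and compute and a shell command to move; the robot and the scene stay as the last step left them, time stands still between calls to the robot, and variables do not carry over. Pictures are saved under pics/ and viewed, at most 10 in all, crops included, and the job is handed in when it is done.

```bash
mkdir -p pics; ls
python3 - <<'E'
from bench import robot, capture
import cv2, pickle, numpy as np
s=robot.sense(); print({k:np.round(v,3).tolist() for k,v in s.items()})
d={}
for n in("scene","top"):
    c=capture(n); d[n]=c; cv2.imwrite(f"pics/{n}.png",c["frame"]); print(n,c["fov_y"],c["cx"],c["cy"],np.round(c["R"],3).tolist(),np.round(c["t"],1).tolist())
pickle.dump(d,open("v0.pkl","wb"))
E
```

```text
pics
{'time_s': 0.0, 'joints': [1.19, 0.291, -0.154, 1.127, 0.0, 1.432], 'dq': [0.0, -0.001, 0.001, 0.0, -0.001, -0.0], 'tau': [-0.002, -53.715, 33.137, 0.016, -0.0, -0.0], 'tcp_pos': [125.538, 509.333, 244.72], 'tool_rot': [-0.0, 0.121, 0.993, -0.001], 'contact_force': [-0.918, 0.677, -0.277], 'torque': [-0.018, -0.004, 0.019], 'grip_force': 0.0, 'grip_width': 1.0}
scene 47.038208872626804 323.41004423465137 237.65093223081473 [[0.059, 0.998, 0.001], [0.789, -0.046, -0.613], [-0.612, 0.037, -0.79]] [-88.8, -304.7, 1662.2]
top 54.03153868204374 320.01111333828646 242.61695050655018 [[-0.001, -1.0, 0.004], [-0.993, 0.0, -0.116], [0.116, -0.004, -0.993]] [36.6, 499.5, 1083.9]
```

View pics/scene.png

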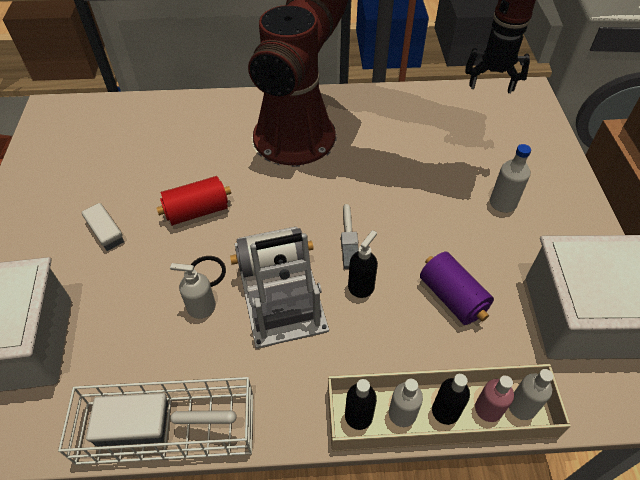

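View pics/top.png

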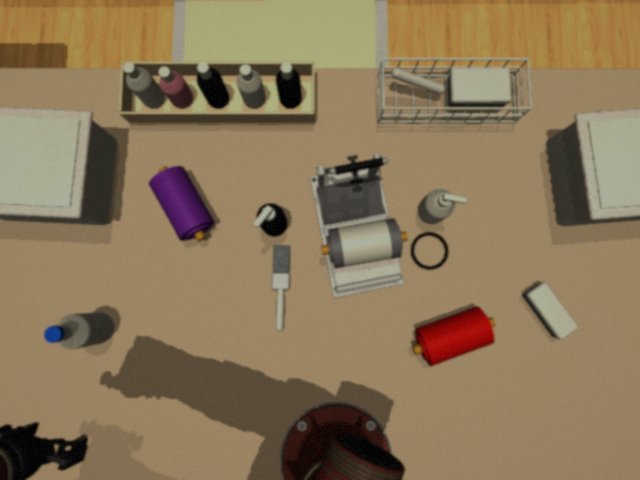

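The scene shows the canister (white/gray, brass stubs) on the cradle: top view stubs at about (324,250) and (405,237), the bail's black grip at about (367,165), base near corners (332,294) and (402,285). Cradle +x points roughly away from the robot. I'll enlarge it for pixel picks.

Run:
```python
import pickle,cv2,numpy as np
d=pickle.load(open("v0.pkl","rb"))
a=d["top"]["frame"][145:305,290:430]; b=d["scene"]["frame"][215:355,220:345]
A=cv2.resize(a,None,fx=3.6,fy=3.6,interpolation=cv2.INTER_CUBIC)
B=cv2.resize(b,None,fx=3.6,fy=3.6,interpolation=cv2.INTER_CUBIC)
H=np.zeros((600,800,3),np.uint8)
H[:min(600,A.shape[0]),:400]=A[:600,:400] if A.shape[1]>=400 else 0
# simpler: two pics side by side at 2.85x
f=2.9
A=cv2.resize(a,None,fx=f,fy=f,interpolation=cv2.INTER_CUBIC);B=cv2.resize(b,None,fx=f,fy=f,interpolation=cv2.INTER_CUBIC)
H[:]=0;H[:A.shape[0],:A.shape[1]]=A;w=min(B.shape[1],800-A.shape[1]);H[:B.shape[0],A.shape[1]:A.shape[1]+w]=B[:,:w]
cv2.imwrite("pics/c1.png",H);print(A.shape,B.shape)
hsv=cv2.cvtColor(d["top"]["frame"],cv2.COLOR_BGR2HSV)
for n in d:
    f=d[n]["frame"];hsv=cv2.cvtColor(f,cv2.COLOR_BGR2HSV)
    m=cv2.inRange(hsv,(8,140,100),(28,255,255))
    k,_,st,ce=cv2.connectedComponentsWithStats(m)
    print(n,[(st[i].tolist(),ce[i].round(1).tolist()) for i in range(1,k) if 12<st[i,4]<300])
```

```text
(464, 406, 3) (406, 362, 3)
scene [([224, 186, 7, 7, 30], [226.8, 189.1]), ([157, 206, 6, 7, 32], [159.7, 208.9]), ([308, 241, 5, 7, 30], [310.1, 244.1]), ([230, 255, 7, 8, 41], [233.3, 258.2]), ([426, 256, 7, 6, 18], [429.1, 258.3]), ([478, 310, 10, 9, 52], [482.5, 313.8]), ([488, 463, 21, 17, 90], [498.2, 471.2]), ([533, 463, 11, 9, 29], [537.9, 466.6]), ([507, 464, 15, 11, 37], [513.5, 468.6]), ([343, 467, 6, 10, 18], [346.2, 471.4]), ([461, 467, 18, 13, 72], [469.0, 474.0]), ([421, 469, 15, 11, 51], [427.3, 474.9]), ([436, 469, 18, 11, 70], [444.3, 474.6]), ([449, 468, 7, 5, 14], [452.6, 469.6]), ([402, 471, 7, 9, 24], [404.8, 475.2]), ([413, 470, 9, 10, 28], [416.4, 474.8]), ([526, 470, 18, 10, 46], [533.9, 475.2]), ([355, 473, 15, 7, 39], [362.2, 476.1]), ([374, 472, 5, 8, 15], [376.8, 474.9]), ([382, 472, 11, 8, 28], [387.5, 474.7]), ([393, 472, 8, 8, 24], [396.8, 474.9]), ([485, 472, 7, 8, 16], [488.2, 475.8]), ([513, 473, 9, 7, 23], [516.8, 476.7]), ([325, 476, 9, 4, 17], [329.2, 477.1])]
top [([390, 61, 9, 4, 34], [393.8, 62.5]), ([400, 61, 17, 4, 58], [408.3, 62.6]), ([418, 61, 52, 4, 186], [442.9, 62.5]), ([472, 61, 16, 4, 53], [478.9, 62.7]), ([490, 61, 16, 4, 56], [497.0, 62.5]), ([508, 61, 18, 7, 71], [516.6, 63.0]), ([4, 63, 5, 4, 16], [5.8, 64.8]), ([159, 167, 7, 4, 18], [161.7, 168.3]), ([195, 232, 9, 9, 53], [198.9, 235.5]), ([402, 232, 6, 9, 43], [404.1, 236.0]), ([321, 246, 8, 8, 58], [324.5, 249.4]), ([489, 318, 6, 9, 38], [491.7, 321.8]), ([414, 346, 9, 9, 63], [417.7, 349.5])]
```

View pics/c1.png

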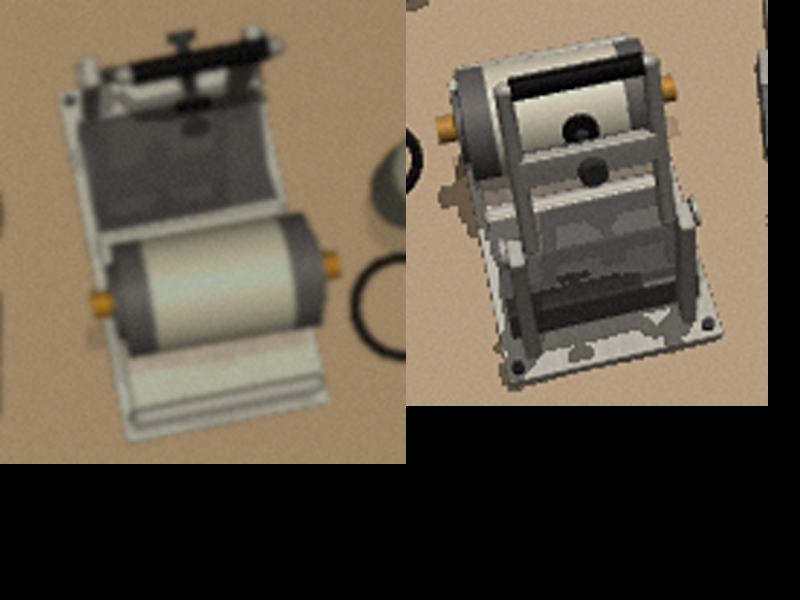

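Crop: canister stubs at crop (102,303),(332,265) left panel; the deck's near edge runs (131,437)–(327,400), far base corner (62,93), bail grip ends (130,74)–(272,47) in top and (512,87)–(645,65) in the scene panel.

```bash
cat > h.py <<'E'
import numpy as np, cv2
def ray(c,p):
    f=240/np.tan(np.radians(c["fov_y"]/2)); R=np.array(c["R"]);t=np.array(c["t"])
    return -R.T@t, R.T@np.array([(p[0]-c["cx"])/f,(p[1]-c["cy"])/f,1.])
def plane(c,p,z):
    o,d=ray(c,p); return o+d*(z-o[2])/d[2]
def tri(c1,p1,c2,p2):
    o1,d1=ray(c1,p1);o2,d2=ray(c2,p2)
    s=np.linalg.lstsq(np.c_[d1,-d2],o2-o1,rcond=None)[0]
    a=o1+s[0]*d1;b=o2+s[1]*d2; return (a+b)/2,np.linalg.norm(a-b)
def proj(c,X):
    f=240/np.tan(np.radians(c["fov_y"]/2)); q=np.array(c["R"])@X+np.array(c["t"]); return np.array([c["cx"]+f*q[0]/q[2],c["cy"]+f*q[1]/q[2]])
E
python3 - <<'E'
import pickle
from h import *
np.set_printoptions(precision=1,suppress=True)
d=pickle.load(open("v0.pkl","rb"));T,S=d["top"],d["scene"]
ct=lambda x,y:(290+(x+.5)/2.9-.5,145+(y+.5)/2.9-.5); cs=lambda x,y:(220+(x-406+.5)/2.9-.5,215+(y+.5)/2.9-.5)
print("stubs",tri(T,(324.5,249.4),S,(233.3,258.2)),tri(T,(404.1,236),S,(310.1,244.1)))
print("stubs@84",plane(T,(324.5,249.4),84),plane(T,(404.1,236),84))
g=[tri(T,ct(130,74),S,cs(645,65)),tri(T,ct(272,47),S,cs(512,87))];g=[tri(T,ct(130,74),S,cs(512,87)),tri(T,ct(272,47),S,cs(645,65))] if g[0][1]>20 else g
print("grip",g)
nl,nr=plane(T,ct(131,437),37),plane(T,ct(327,400),37); print("near",nl,nr,np.linalg.norm(nl-nr))
fl=plane(T,ct(62,93),10);print("far",fl,np.linalg.norm(fl-nl))
print("kerb",plane(T,ct(105,236),39),plane(T,ct(283,206),39))
# scene base far corners: 
for z in(0,10): print("scene far",plane(S,cs(512,388),z),plane(S,cs(722,335),z))
e=plane(T,ct(327,400),37)-plane(T,ct(131,437),37); print("yaw near",np.arctan2(e[0],-e[1]))
E
```

```text
stubs (array([492.9, -61.5,  87.6]), np.float64(178.94589193231982)) (array([512.9, -52.8, 173.6]), np.float64(168.0323596683157))
stubs@84 [477.7  26.6  84. ] [ 508.  -152.7   84. ]
grip [(array([605.2,  11.1, 282.5]), np.float64(1.103662237275843)), (array([621.7, -78.1, 286.9]), np.float64(3.6454393759018715))]
near [375.5   2.2  37. ] [ 404.9 -155.1   37. ] 160.04023470059113
far [663.8  58.2  10. ] 294.90748848801314
kerb [537.5  22.7  39. ] [ 562.2 -122.2   39. ]
scene far [ 694.6 -102.4    0. ] [658.4  62.3   0. ]
scene far [ 699.7 -101.4   10. ] [663.7  61.8  10. ]
yaw near 0.18479047894526102
```

```bash
python3 -m crank '[{"travel":[-15,-17,-10],"roll":-0.04,"hand":50},{"travel":[-37,-43,-25],"roll":-0.1,"hand":50},{"travel":[-63,-72,-40],"roll":-0.16,"hand":50},{"travel":[-90,-103,-55],"roll":-0.22,"hand":50},{"travel":[-117,-134,-60],"roll":-0.28,"hand":50},{"travel":[-144,-165,-60],"roll":-0.33,"hand":50},{"travel":[-171,-196,-60],"roll":-0.37,"hand":50},{"travel":[-195,-224,-60],"roll":-0.4,"hand":50},{"travel":[-208,-240,-60],"roll":-0.42,"hand":50},{"travel":[-213,-245,-60],"roll":-0.43,"hand":50}]'
cat >> h.py <<'E'
from scipy.spatial.transform import Rotation as Ro
U=np.array([.983,.184,0]);V=np.array([-.184,.983,0]);O=np.array([575,-41,0.])
def toolR(s): q=s["tool_rot"]; return Ro.from_quat([q[1],q[2],q[3],q[0]]).as_matrix()
def go(s,cx,cy,z,yaw=.185):
    R=toolR(s);X=O+cx*U+cy*V;X[2]=z
    a=np.arctan2(R[1,1],R[0,1])
    print("travel",np.round(R.T@(X-s["tcp_pos"]),1),"roll",round(-(yaw+np.pi/2-a),3))
E
python3 -c "
from h import *
from bench import robot
go(robot.sense(),-165,-4,300);print(robot.sense()['joints'])"
```

```text
time_s: 1.1
tcp_pos: [274.3, 219.1, 305.2]
tool_rot: [-0.0, -0.093, 0.996, -0.0]
contact_force: [0.1, 0.1, 2.0]
grip_width: 0.585
grip_force: 0.0
travel [ -82.2 -315.1    5.3] roll 0.001
[ 4.65158017e-01 -7.83621028e-02 -4.16692347e-01  1.23269400e+00
 -3.67574299e-04  2.78710605e-01]
```

```bash
python3 -m crank '[{"travel":[-6,-20,0],"roll":0,"hand":50},{"travel":[-15,-55,0],"roll":0,"hand":50},{"travel":[-25,-95,0],"roll":0,"hand":50},{"travel":[-36,-138,0],"roll":0,"hand":50},{"travel":[-47,-180,0],"roll":0,"hand":50},{"travel":[-58,-222,0],"roll":0,"hand":50},{"travel":[-69,-262,0],"roll":0,"hand":50},{"travel":[-77,-294,0],"roll":0,"hand":50},{"travel":[-81,-310,0],"roll":0,"hand":50},{"travel":[-82,-315,0],"roll":0,"hand":50}]'
python3 - <<'E'
from h import *
from bench import robot,capture
import pickle
s=robot.sense();w=capture("wrist");T=capture("top");S=capture("scene");pickle.dump((s,w,T,S),open("v1.pkl","wb"))
print(s["tcp_pos"],np.round(w["mount"],3).tolist(),w["fov_y"],w["cx"],w["cy"])
cv2.imwrite("pics/w1.png",w["frame"])
E
```

```text
time_s: 2.1
tcp_pos: [413.5, -74.2, 304.9]
tool_rot: [-0.0, -0.093, 0.996, 0.0]
contact_force: [0.2, -0.3, -0.2]
grip_width: 0.584
grip_force: 0.0
[413.51656603 -74.23319339 304.90363521] [[-0.0, -0.965, -0.263, 65.294], [1.0, -0.0, -0.0, -1.015], [0.0, -0.263, 0.965, -128.78], [0.0, 0.0, 0.0, 1.0]] 68.97303203537756 314.5182824641424 240.12626119899878
```

View pics/w1.png

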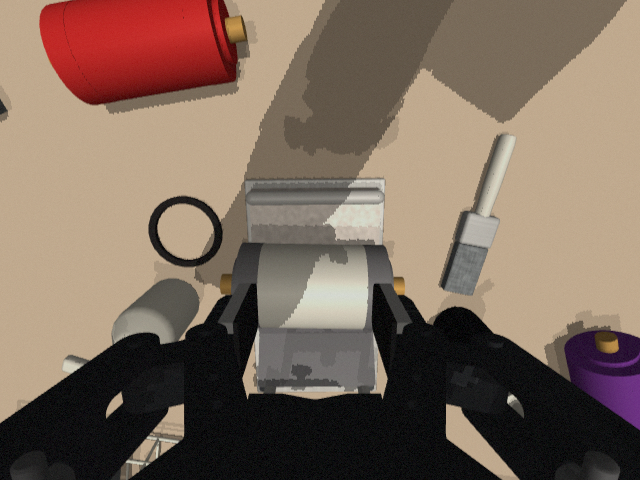

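Wrist view: rear edge of the stand (246,180)–(384,180), rear kerb (247,197)–(385,197), stubs centred near (226,284) and (399,285), vee's far side (255,388)–(375,388).

```bash
cat >> h.py <<'E'
def wcam(w,s):
    M=np.array(w["mount"]);R=toolR(s);Rc=R@M[:3,:3];o=np.array(s["tcp_pos"])+R@M[:3,3]
    return dict(w,R=Rc.T,t=-Rc.T@o)
def cr(X): return np.array([(X-O)@U,(X-O)@V,X[2]])
def brass(c):
    m=cv2.inRange(cv2.cvtColor(c["frame"],cv2.COLOR_BGR2HSV),(8,140,80),(28,255,255))
    k,_,st,ce=cv2.connectedComponentsWithStats(m); return [(st[i].tolist(),ce[i].round(1).tolist()) for i in range(1,k) if st[i,4]>15]
E
python3 - <<'E'
from h import *
import pickle
np.set_printoptions(precision=1,suppress=True)
s,w,T,S=pickle.load(open("v1.pkl","rb"));W=wcam(w,s)
b=brass(w);print(b)
L=[x for x in b if 200<x[1][0]<240 and 260<x[1][1]<310];R=[x for x in b if 385<x[1][0]<420 and 260<x[1][1]<310]
for n,c,p in(("Wl",W,(222,284)),("Wr",W,(404,285.5)),("Tl",T,(324.5,249.4)),("Tr",T,(404.1,236))):print(n,cr(plane(c,p,82)))
print("T/S",[cr(tri(T,a,S,q)[0]) for a,q in(((324.5,249.4),(310.1,244.1)),((404.1,236),(233.3,258.2)))])
print("W/T",[cr(tri(W,a,T,q)[0]) for a,q in(((226,284),(404.1,236)),((399.5,285),(324.5,249.4)))])
for p in((247,197),(385,197)):print("kerb",cr(plane(W,p,43)))
for p in((246,180),(384,180)):print("edge",cr(plane(W,p,37)),cr(plane(W,p,5)))
# edges by Canny lines rows
g=cv2.cvtColor(w["frame"],cv2.COLOR_BGR2GRAY)
for r in(190,210,232):print(r,[ (i,int(v)) for i,v in enumerate(np.diff(g[r,235:400].astype(int)),235) if abs(v)>12])
print([ (i,int(v)) for i,v in enumerate(np.diff(g[170:260,320].astype(int)),170) if abs(v)>8])
E
```

```text
[([225, 16, 21, 26, 416], [234.4, 28.7]), ([220, 276, 11, 19, 174], [225.4, 284.5]), ([394, 278, 11, 17, 164], [398.9, 285.7]), ([599, 338, 20, 15, 213], [608.9, 345.8])]
Wl [ -85.4 -103.7   82. ]
Wr [-83.9  93.   82. ]
Tl [-83.   84.3  82. ]
Tr [-86.2 -97.8  82. ]
T/S [array([-83.5,  85.9,  89.9]), array([-86.7, -95.4,  89.5])]
W/T [array([-86.6, -97.9,  85. ]), array([-84.6,  85.8,  85.6])]
kerb [-174.1  -79.6   43. ]
kerb [-174.2   75.2   43. ]
edge [-192.4  -80.9   37. ] [-189.3  -87.1    5. ]
edge [-192.5   74.2   37. ] [-189.5   80.5    5. ]
190 [(238, -21), (240, -45), (245, 18), (249, -24), (250, -28), (350, 13), (377, 18), (378, 18), (379, 20), (380, 14), (381, 19), (382, 21), (383, -39)]
210 [(246, 26), (335, 69), (382, -23)]
232 [(246, -16), (247, 24), (248, 13), (250, -16), (334, 78), (382, -28), (383, 29)]
[(177, -21), (179, 34), (180, 15), (181, -9), (182, -21), (187, -19), (190, 10), (192, 10), (202, -9), (203, 15), (204, 26), (225, -20), (242, -10), (243, -14), (256, 24), (257, 29)]
```

```bash
sed -i 's/O=np.array(\[575,-41,0.\])/O=np.array([575.5,-43.7,0.])/' h.py
python3 -m crank '[{"travel":[-3,0,15],"roll":0,"hand":50},{"travel":[-8,-1,45],"roll":0,"hand":50},{"travel":[-12,-1,85],"roll":0,"hand":50},{"travel":[-12,-1,125],"roll":0,"hand":50},{"travel":[-12,-1,165],"roll":0,"hand":50},{"travel":[-12,-1,195],"roll":0,"hand":50},{"travel":[-12,-1,215],"roll":0,"hand":50},{"travel":[-12,-1,227],"roll":0,"hand":50},{"travel":[-12,-1,233],"roll":0,"hand":50},{"travel":[-12,-1,233],"roll":0,"hand":50}]'
python3 - <<'E'
from h import *
from bench import robot,capture
s=robot.sense();print(cr(s["tcp_pos"]),s["contact_force"])
w=capture("wrist");cv2.imwrite("pics/w2.png",w["frame"])
E
```

```text
time_s: 3.25
tcp_pos: [424.8, -70.9, 72.1]
tool_rot: [-0.0, -0.095, 0.996, 0.0]
contact_force: [-0.7, -0.6, 0.5]
grip_width: 0.587
grip_force: 0.0
[-153.17821724    0.98084219   72.14696804] [-0.69213295 -0.56123145  0.53214005]
```

View pics/w2.png

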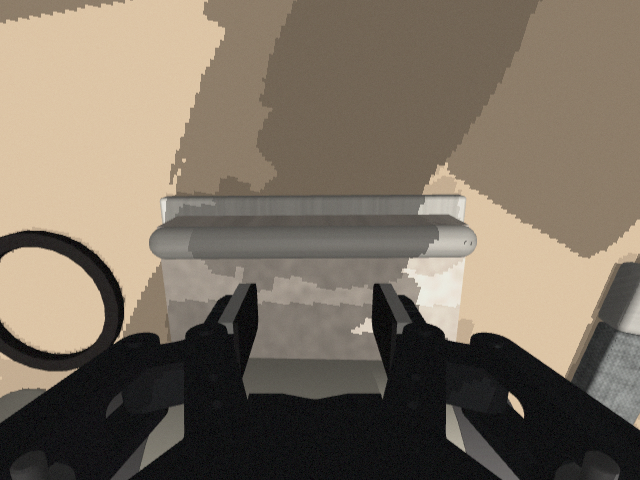

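The fingers stand between the rear kerb (rows 220–258) and the canister (dark band at row 380). Pushing gently.

```bash
python3 -m crank '[{"travel":[-2,-1,0],"roll":0,"hand":50},{"travel":[-5,-2,0],"roll":0,"hand":50},{"travel":[-8,-3,0],"roll":0,"hand":50},{"travel":[-10,-3,0],"roll":0,"hand":50},{"travel":[-12,-3,0],"roll":0,"hand":50},{"travel":[-14,-3,0],"roll":0,"hand":50},{"travel":[-16,-3,0],"roll":0,"hand":50},{"travel":[-18,-3,0],"roll":0,"hand":50},{"travel":[-20,-3,0],"roll":0,"hand":50},{"travel":[-22,-3,0],"roll":0,"hand":50}]'
python3 -m crank '[{"travel":[-2,0,0],"roll":0,"hand":50},{"travel":[-4,0,0],"roll":0,"hand":50},{"travel":[-6,0,0],"roll":0,"hand":50},{"travel":[-8,0,0],"roll":0,"hand":50},{"travel":[-10,0,0],"roll":0,"hand":50},{"travel":[-10,0,0],"roll":0,"hand":50}]'
python3 - <<'E'
from h import *
from bench import robot,capture
s=robot.sense();w=capture("wrist");T=capture("top");W=wcam(w,s);print(cr(s["tcp_pos"]),brass(w))
for x in brass(T):
  if 300<x[1][0]<430 and 150<x[1][1]<280: print(x,cr(plane(T,x[1],84)))
E
```

```text
time_s: 4.3
tcp_pos: [447.6, -70.8, 72.3]
tool_rot: [-0.0, -0.094, 0.996, -0.0]
contact_force: [-0.2, 0.8, -0.4]
grip_width: 0.578
grip_force: 0.1
time_s: 4.9
tcp_pos: [457.6, -68.9, 72.3]
tool_rot: [0.0, -0.094, 0.996, -0.0]
contact_force: [-0.0, 0.1, -1.0]
grip_width: 0.589
grip_force: 0.0
[-120.50558793   -3.12033222   72.32044743] []
([320, 235, 7, 9, 55], [323.0, 239.1]) [-59.67078903  86.12481399  84.        ]
```

```bash
python3 -m crank '[{"travel":[-2,0,0],"roll":0,"hand":50},{"travel":[-4,0,0],"roll":0,"hand":50},{"travel":[-5,0,0],"roll":0,"hand":50},{"travel":[-6,0,0],"roll":0,"hand":50},{"travel":[-6,0,0],"roll":0,"hand":50}]'
python3 -m crank '[{"travel":[-1,0,-1],"roll":0,"hand":50},{"travel":[-2,0,-2],"roll":0,"hand":50},{"travel":[-3,0,-3],"roll":0,"hand":50},{"travel":[-4,0,-4],"roll":0,"hand":50}]'
python3 - <<'E'
from h import *
from bench import robot,capture
s=robot.sense();T=capture("top");print(cr(s["tcp_pos"]))
for x in brass(T):
  if 300<x[1][0]<430 and 150<x[1][1]<280: print(x,cr(plane(T,x[1],84)))
E
```

```text
time_s: 5.5
tcp_pos: [463.4, -67.8, 72.3]
tool_rot: [0.0, -0.094, 0.996, -0.0]
contact_force: [1.1, -0.5, -0.3]
grip_width: 0.587
grip_force: 0.0
time_s: 5.9
tcp_pos: [467.2, -67.1, 76.4]
tool_rot: [0.0, -0.094, 0.996, -0.0]
contact_force: [-1.5, 0.2, -0.4]
grip_width: 0.585
grip_force: 0.1
[-110.73403031   -3.03954285   76.41975176]
([319, 232, 8, 9, 58], [322.3, 235.7]) [-51.80469897  86.24520626  84.        ]
```

```bash
python3 -m crank '[{"travel":[-1,0,-1],"roll":0,"hand":50},{"travel":[-2,0,-2],"roll":0,"hand":50},{"travel":[-3,0,-3],"roll":0,"hand":50},{"travel":[-4,0,-4],"roll":0,"hand":50}]'
python3 - <<'E'
from h import *
from bench import robot,capture
s=robot.sense();T=capture("top");print(cr(s["tcp_pos"]),s["contact_force"])
for x in brass(T):
  if 300<x[1][0]<430 and 150<x[1][1]<280: print(x,cr(plane(T,x[1],84)))
E
```

```text
time_s: 6.35
tcp_pos: [471.1, -66.3, 80.4]
tool_rot: [0.0, -0.094, 0.996, 0.0]
contact_force: [0.8, 0.2, -0.2]
grip_width: 0.586
grip_force: 0.0
[-106.73578007   -3.01275216   80.3955021 ] [ 0.81420228  0.18591312 -0.18418883]
([319, 230, 7, 9, 56], [322.1, 233.9]) [-47.70562315  85.93151425  84.        ]
```

```bash
python3 -m crank '[{"travel":[-1,0,-1],"roll":0,"hand":50},{"travel":[-2,0,-2],"roll":0,"hand":50},{"travel":[-3,0,-3],"roll":0,"hand":50},{"travel":[-4,0,-4],"roll":0,"hand":50},{"travel":[-5,0,-5],"roll":0,"hand":50},{"travel":[-6,0,-6],"roll":0,"hand":50}]'
python3 - <<'E'
from h import *
from bench import robot,capture
s=robot.sense();T=capture("top");print(cr(s["tcp_pos"]),s["contact_force"])
for x in brass(T):
  if 300<x[1][0]<430 and 150<x[1][1]<280: print(x,cr(plane(T,x[1],84)))
E
```

```text
time_s: 7.0
tcp_pos: [476.9, -65.3, 86.3]
tool_rot: [-0.0, -0.094, 0.996, -0.0]
contact_force: [-1.0, -1.0, 1.2]
grip_width: 0.588
grip_force: 0.4
[-100.89593501   -3.04310145   86.34830351] [-0.99153465 -1.03914798  1.1841757 ]
([318, 228, 8, 8, 57], [321.7, 231.5]) [-42.179267    85.80806556  84.        ]
```

```bash
python3 -m crank '[{"travel":[-1,0,-1],"roll":0,"hand":50},{"travel":[-2,0,-2],"roll":0,"hand":50},{"travel":[-3,0,-2],"roll":0,"hand":50},{"travel":[-4,0,-3],"roll":0,"hand":50},{"travel":[-5,0,-3],"roll":0,"hand":50},{"travel":[-6,0,-4],"roll":0,"hand":50}]'
python3 - <<'E'
from h import *
from bench import robot,capture
s=robot.sense();T=capture("top");print(cr(s["tcp_pos"]),s["contact_force"])
for x in brass(T):
  if 300<x[1][0]<430 and 150<x[1][1]<280: print(x,cr(plane(T,x[1],76)))
E
```

```text
time_s: 7.65
tcp_pos: [480.8, -64.5, 90.0]
tool_rot: [-0.002, -0.094, 0.996, -0.0]
contact_force: [-9.6, -3.6, 6.7]
grip_width: 0.586
grip_force: 5.0
[-96.90100104  -2.99487251  90.04281712] [-9.59256173 -3.57043399  6.70027321]
([318, 226, 8, 9, 60], [321.5, 230.3]) [-38.29962127  85.4780931   76.        ]
```

```bash
python3 -m crank '[{"travel":[0,0,-2],"roll":0,"hand":50},{"travel":[0,0,-3],"roll":0,"hand":50}]'
python3 - <<'E'
from h import *
from bench import robot,capture
s=robot.sense();T=capture("top");print(cr(s["tcp_pos"]),s["contact_force"])
for x in brass(T):
  if 300<x[1][0]<430 and 150<x[1][1]<280: print(x,cr(plane(T,x[1],84)))
E
```

```text
time_s: 7.9
tcp_pos: [483.0, -64.0, 93.4]
tool_rot: [0.0, -0.094, 0.996, 0.0]
contact_force: [0.2, -0.9, -0.0]
grip_width: 0.587
grip_force: 0.3
[-94.64645366  -2.98549716  93.43822309] [ 0.23308216 -0.9202256  -0.04909418]
([318, 225, 8, 9, 59], [321.4, 229.1]) [-36.68782331  85.46290848  84.        ]
```

```bash
python3 -m crank '[{"travel":[0,0,0],"roll":0,"hand":50},{"travel":[0,0,0],"roll":0,"hand":50}]'
python3 - <<'E'
from h import *
from bench import robot,capture
s=robot.sense();T=capture("top");print(cr(s["tcp_pos"]),s["contact_force"])
for x in brass(T):
  if 300<x[1][0]<430 and 150<x[1][1]<280: print(x,cr(plane(T,x[1],84)))
E
```

```text
time_s: 8.15
tcp_pos: [483.0, -64.0, 93.3]
tool_rot: [0.0, -0.094, 0.996, 0.0]
contact_force: [-1.5, 0.2, 0.9]
grip_width: 0.585
grip_force: 0.5
[-94.70255866  -2.93643816  93.27741328] [-1.45302121  0.24363619  0.85021093]
([318, 225, 8, 9, 58], [321.4, 229.2]) [-36.91158142  85.50499281  84.        ]
```

```bash
python3 -m crank '[{"travel":[-1,0,-1],"roll":0,"hand":50},{"travel":[-2,0,-2],"roll":0,"hand":50},{"travel":[-2,0,-2],"roll":0,"hand":50}]'
python3 - <<'E'
from h import *
from bench import robot,capture
s=robot.sense();T=capture("top");print(cr(s["tcp_pos"]),s["contact_force"])
for x in brass(T):
  if 300<x[1][0]<430 and 150<x[1][1]<280: print(x,cr(plane(T,x[1],84)))
E
```

```text
time_s: 8.5
tcp_pos: [485.0, -63.6, 95.5]
tool_rot: [0.0, -0.094, 0.996, 0.0]
contact_force: [-1.1, 0.1, 1.1]
grip_width: 0.589
grip_force: 0.7
[-92.61079343  -2.9514243   95.46236077] [-1.07700247  0.13125617  1.0624446 ]
([318, 224, 7, 9, 55], [321.1, 228.2]) [-34.5491059   85.74889041  84.        ]
```

```bash
python3 -m crank '[{"travel":[-1,0,-1],"roll":0,"hand":50},{"travel":[-2,0,-1],"roll":0,"hand":50},{"travel":[-3,0,-2],"roll":0,"hand":50},{"travel":[-3,0,-2],"roll":0,"hand":50}]'
python3 - <<'E'
from h import *
from bench import robot,capture
s=robot.sense();T=capture("top");print(cr(s["tcp_pos"]),s["contact_force"])
for x in brass(T):
  if 300<x[1][0]<430 and 150<x[1][1]<280: print(x,cr(plane(T,x[1],84)))
E
```

```text
time_s: 8.95
tcp_pos: [487.5, -63.2, 97.5]
tool_rot: [-0.0, -0.094, 0.996, -0.0]
contact_force: [-4.5, -1.1, 5.0]
grip_width: 0.586
grip_force: 2.8
[-90.05376291  -2.97243812  97.45974188] [-4.46551175 -1.07697631  4.96581034]
([318, 223, 7, 9, 55], [321.0, 227.4]) [-32.71634949  85.63377819  84.        ]
```

```bash
python3 -m crank '[{"travel":[0,0,-2],"roll":0,"hand":50},{"travel":[0,0,-3],"roll":0,"hand":50}]'
python3 - <<'E'
from h import *
from bench import robot,capture
s=robot.sense();T=capture("top");S=capture("scene");w=capture("wrist");print(cr(s["tcp_pos"]),s["contact_force"],brass(w))
a=[x[1] for x in brass(T) if 300<x[1][0]<430 and 150<x[1][1]<280]; b=[x[1] for x in brass(S) if 215<x[1][0]<330 and 230<x[1][1]<290];print(a,b)
print(cr(plane(T,a[0],84)));print([cr(tri(T,a[0],S,q)[0]) for q in b])
v=np.hstack([cv2.resize(w["frame"],(400,300)),cv2.resize(S["frame"][205:325,200:360],(400,300),interpolation=cv2.INTER_CUBIC)]);cv2.imwrite("pics/k.png",v)
E
```

```text
time_s: 9.2
tcp_pos: [488.4, -63.0, 100.5]
tool_rot: [0.001, -0.094, 0.996, 0.0]
contact_force: [-0.7, -0.3, -0.3]
grip_width: 0.584
grip_force: 0.1
[-89.1703525   -2.99180932 100.53044148] [-0.65071098 -0.27879868 -0.34543248] [([513, 395, 11, 22, 113], [517.8, 406.2]), ([106, 399, 8, 19, 68], [109.2, 408.4])]
[[321.0, 227.1]] [[314.2, 261.5], [236.4, 276.4]]
[-32.04443161  85.50747254  84.        ]
[array([-32.59442001,  86.72690779,  89.33480449]), array([-33.30984119,  -3.36211672,  86.37774781])]
```

View pics/k.png

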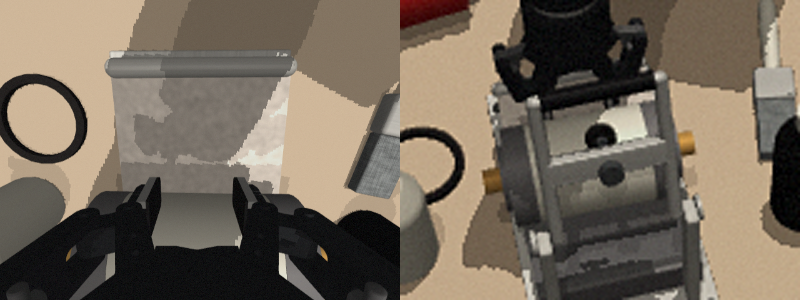

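The fingers are at the canister's rear and it still sits on the kerb; my cradle x origin seems ~8 mm short (rear kerb measured at -175, not -182), so it is just short of the apex. Continuing.

```bash
sed -i 's/O=np.array(\[575.5,-43.7,0.\])/O=np.array([583.4,-42.2,0.])/' h.py
cat > st.py <<'E'
from h import *
from bench import robot,capture
np.set_printoptions(precision=1,suppress=True)
s=robot.sense();T=capture("top");print(cr(s["tcp_pos"]),s["contact_force"])
for x in brass(T):
  if 300<x[1][0]<430 and 150<x[1][1]<280: print(x,cr(plane(T,x[1],84)),cr(plane(T,x[1],72)))
E
python3 -m crank '[{"travel":[-1,0,-1],"roll":0,"hand":50},{"travel":[-2,0,-2],"roll":0,"hand":50},{"travel":[-2,0,-2],"roll":0,"hand":50}]'; python3 st.py
```

```text
time_s: 9.65
tcp_pos: [490.1, -62.8, 102.5]
tool_rot: [0.0, -0.094, 0.996, -0.0]
contact_force: [-0.3, 0.2, 0.4]
grip_width: 0.581
grip_force: 0.1
[-95.5  -3.  102.5] [-0.3  0.2  0.4]
([317, 223, 8, 8, 56], [320.8, 226.5]) [-38.7  85.7  84. ] [-36.9  85.3  72. ]
```

```bash
python3 -m crank '[{"travel":[-1,0,-1],"roll":0,"hand":50},{"travel":[-2,0,-2],"roll":0,"hand":50},{"travel":[-2,0,-2],"roll":0,"hand":50}]'; python3 st.py
```

```text
time_s: 10.0
tcp_pos: [492.0, -62.4, 104.5]
tool_rot: [0.0, -0.094, 0.996, -0.0]
contact_force: [-0.2, 0.1, -0.1]
grip_width: 0.587
grip_force: 0.0
[-93.6  -3.1 104.5] [-0.2  0.1 -0.1]
([317, 222, 8, 9, 59], [320.5, 225.7]) [-36.7  86.   84. ] [-34.9  85.6  72. ]
```

```bash
python3 -m crank '[{"travel":[-1,0,-1],"roll":0,"hand":50},{"travel":[-2,0,-1],"roll":0,"hand":50},{"travel":[-3,0,-2],"roll":0,"hand":50},{"travel":[-3,0,-2],"roll":0,"hand":50}]'; python3 st.py
```

```text
time_s: 10.45
tcp_pos: [494.9, -61.8, 106.4]
tool_rot: [0.0, -0.094, 0.996, -0.0]
contact_force: [0.5, -0.3, 0.6]
grip_width: 0.587
grip_force: 0.0
[-90.6  -3.  106.4] [ 0.5 -0.3  0.6]
([317, 218, 7, 9, 56], [320.0, 222.2]) [-28.7  85.6  84. ] [-26.8  85.2  72. ]
```

It has started dropping into the vee; letting it settle while backing the fingers off.

```bash
python3 -m crank '[{"travel":[2,0,-3],"roll":0,"hand":50},{"travel":[8,0,-12],"roll":0,"hand":50},{"travel":[18,0,-30],"roll":0,"hand":50},{"travel":[28,0,-60],"roll":0,"hand":50},{"travel":[36,0,-95],"roll":0,"hand":50},{"travel":[40,0,-130],"roll":0,"hand":50},{"travel":[40,0,-165],"roll":0,"hand":50},{"travel":[40,0,-190],"roll":0,"hand":50},{"travel":[40,0,-205],"roll":0,"hand":50},{"travel":[40,0,-210],"roll":0,"hand":50}]'; python3 -m crank '[{"travel":[0,0,0],"roll":0,"hand":10},{"travel":[0,0,0],"roll":0,"hand":10},{"travel":[0,0,0],"roll":0,"hand":10},{"travel":[0,0,0],"roll":0,"hand":10},{"travel":[0,0,0],"roll":0,"hand":10},{"travel":[0,0,0],"roll":0,"hand":10}]'
python3 - <<'E'
from h import *
from bench import robot,capture
exec(open("st.py").read())
w=capture("wrist");S=capture("scene");cv2.imwrite("pics/w3.png",w["frame"])
import pickle;pickle.dump((s,w,T,S),open("v2.pkl","wb"))
W=wcam(w,s)
for x in brass(w): print(x,cr(plane(W,x[1],75)))
E
```

```text
time_s: 11.5
tcp_pos: [455.5, -69.5, 318.5]
tool_rot: [0.001, -0.094, 0.996, -0.001]
contact_force: [-0.8, 0.3, -0.8]
grip_width: 0.584
grip_force: 0.0
time_s: 12.1
tcp_pos: [455.2, -69.3, 316.1]
tool_rot: [-0.0, -0.094, 0.996, 0.0]
contact_force: [-0.5, 0.2, 0.2]
grip_width: 0.119
grip_force: 0.0
[-131.    -3.   316.1] [-0.5  0.2  0.2]
([314, 207, 8, 9, 57], [317.7, 211.2]) [-3.  86.1 84. ] [-0.8 85.7 72. ]
([51, 8, 10, 19, 40], [54.6, 17.0]) [-311.1 -247.5   75. ]
([601, 304, 20, 14, 220], [610.8, 310.9]) [-11.5 340.3  75. ]
([388, 310, 10, 17, 159], [392.7, 317.9]) [-1.8 87.6 75. ]
([230, 313, 10, 15, 147], [234.6, 320.0]) [  1.4 -97.2  75. ]
```

View pics/w3.png

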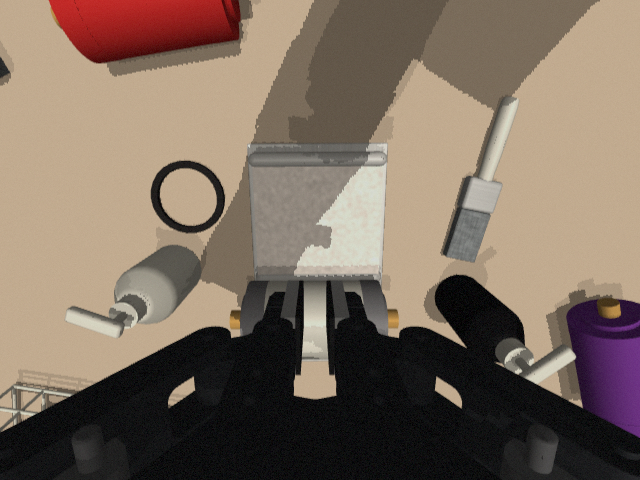

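The canister sits in the vee (stubs at (235,320) and (393,318), axis at x≈0, y about -4 mm). Now to the far side of the raised bail bar.

```bash
python3 -m crank '[{"travel":[-5,1,-18],"roll":0,"hand":0},{"travel":[-20,1,-22],"roll":0,"hand":0},{"travel":[-45,2,-22],"roll":0,"hand":0},{"travel":[-75,2,-22],"roll":0,"hand":0},{"travel":[-105,2,-22],"roll":0,"hand":0},{"travel":[-135,2,-22],"roll":0,"hand":0},{"travel":[-165,2,-22],"roll":0,"hand":0},{"travel":[-187,2,-22],"roll":0,"hand":0},{"travel":[-198,2,-22],"roll":0,"hand":0},{"travel":[-202,2,-22],"roll":0,"hand":0}]'
python3 - <<'E'
from h import *
from bench import robot,capture
exec(open("st.py").read())
S=capture("scene")
import pickle;pickle.dump((s,T,S),open("v3.pkl","wb"))
v=np.hstack([cv2.resize(T["frame"][110:290,270:450],(400,400),interpolation=cv2.INTER_CUBIC),cv2.resize(S["frame"][150:330,190:370],(400,400),interpolation=cv2.INTER_CUBIC)]);cv2.imwrite("pics/b.png",v)
E
```

```text
time_s: 13.25
tcp_pos: [654.2, -29.3, 337.4]
tool_rot: [-0.0, -0.094, 0.996, 0.0]
contact_force: [-0.3, -0.6, -0.1]
grip_width: 0.002
grip_force: 0.0
[ 72.   -0.3 337.4] [-0.3 -0.6 -0.1]
```

View pics/b.png

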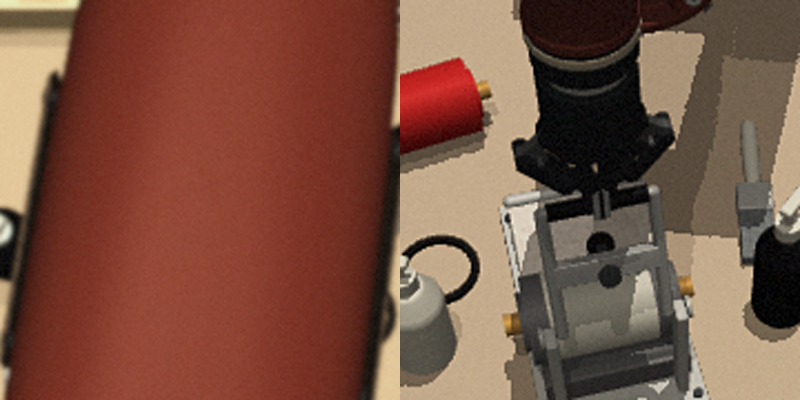

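The closed fingers stand beyond the bar, centred (tips at about (600,215), bar spanning 545–655). Lowering and swinging the bail.

```bash
python3 -m crank '[{"travel":[0,0,8],"roll":0,"hand":0},{"travel":[0,0,20],"roll":0,"hand":0},{"travel":[0,0,33],"roll":0,"hand":0},{"travel":[0,0,45],"roll":0,"hand":0},{"travel":[0,0,52],"roll":0,"hand":0},{"travel":[0,0,54],"roll":0,"hand":0}]'
python3 -m crank '[{"travel":[3,0,0],"roll":0,"hand":0},{"travel":[7,0,0],"roll":0,"hand":0},{"travel":[11,0,0],"roll":0,"hand":0},{"travel":[15,0,0],"roll":0,"hand":0},{"travel":[19,0,0],"roll":0,"hand":0},{"travel":[23,0,0],"roll":0,"hand":0},{"travel":[27,0,0],"roll":0,"hand":0}]'
python3 -c "exec(open('st.py').read())"
```

```text
time_s: 13.95
tcp_pos: [652.6, -29.6, 283.6]
tool_rot: [-0.001, -0.094, 0.996, 0.0]
contact_force: [-0.1, 0.0, 0.3]
grip_width: -0.0
grip_force: 0.0
time_s: 14.65
tcp_pos: [627.9, -34.4, 284.2]
tool_rot: [0.001, -0.094, 0.996, 0.0]
contact_force: [7.6, 1.8, -7.0]
grip_width: 0.004
grip_force: 3.9
[ 45.1  -0.6 284.2] [ 7.6  1.8 -7. ]
```

```bash
python3 -m crank '[{"travel":[5,0,2],"roll":0,"hand":0},{"travel":[10,0,4],"roll":0,"hand":0},{"travel":[15,0,6],"roll":0,"hand":0},{"travel":[20,0,9],"roll":0,"hand":0},{"travel":[25,0,12],"roll":0,"hand":0},{"travel":[30,0,15],"roll":0,"hand":0},{"travel":[35,0,18],"roll":0,"hand":0},{"travel":[39,0,21],"roll":0,"hand":0},{"travel":[43,0,24],"roll":0,"hand":0},{"travel":[47,0,27],"roll":0,"hand":0}]'
python3 -c "exec(open('st.py').read())"
```

```text
time_s: 15.7
tcp_pos: [580.4, -43.5, 257.0]
tool_rot: [-0.0, -0.094, 0.996, -0.0]
contact_force: [4.7, -0.3, 2.4]
grip_width: -0.003
grip_force: 2.4
[ -3.2  -0.7 257. ] [ 4.7 -0.3  2.4]
```

```bash
python3 -m crank '[{"travel":[4,0,4],"roll":0,"hand":0},{"travel":[8,0,8],"roll":0,"hand":0},{"travel":[12,0,12],"roll":0,"hand":0},{"travel":[16,0,16],"roll":0,"hand":0},{"travel":[20,0,20],"roll":0,"hand":0},{"travel":[24,0,25],"roll":0,"hand":0},{"travel":[24,0,25],"roll":0,"hand":0}]'
python3 - <<'E'
exec(open('st.py').read())
w=capture("wrist");S=capture("scene")
v=np.hstack([cv2.resize(w["frame"],(400,300)),cv2.resize(S["frame"][180:330,190:390],(400,300),interpolation=cv2.INTER_CUBIC)]);cv2.imwrite("pics/b2.png",v)
E
```

```text
time_s: 16.45
tcp_pos: [556.9, -48.0, 231.3]
tool_rot: [0.0, -0.094, 0.996, 0.0]
contact_force: [8.3, -0.4, -5.0]
grip_width: -0.001
grip_force: 3.7
[-27.1  -0.8 231.3] [ 8.3 -0.4 -5. ]
([314, 207, 8, 9, 56], [317.8, 211.1]) [-2.8 85.8 84. ] [-0.6 85.4 72. ]
```

View pics/b2.png

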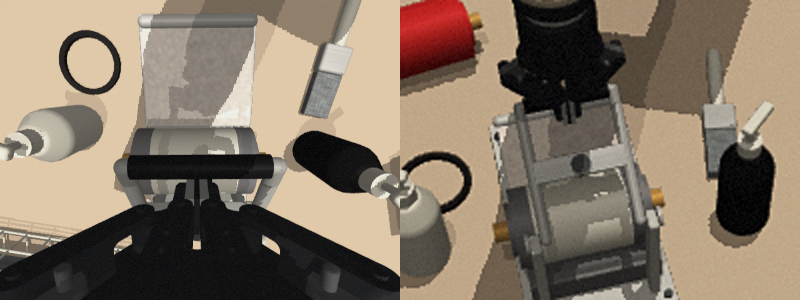

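Bail is swung to about 0.6 rad; bar is nearest the robot side of the fingers (wrist (200,167)). Now I move over the bar and press from above.

```bash
python3 -m crank '[{"travel":[-6,0,-4],"roll":0,"hand":0},{"travel":[-7,0,-18],"roll":0,"hand":0},{"travel":[-5,0,-36],"roll":0,"hand":0},{"travel":[5,0,-42],"roll":0,"hand":0},{"travel":[16,0,-42],"roll":0,"hand":0},{"travel":[22,0,-36],"roll":0,"hand":0},{"travel":[22,0,-28],"roll":0,"hand":0},{"travel":[22,0,-22],"roll":0,"hand":0},{"travel":[22,0,-18],"roll":0,"hand":0}]'
python3 -m crank '[{"travel":[1,0,4],"roll":0,"hand":0},{"travel":[3,0,8],"roll":0,"hand":0},{"travel":[5,0,12],"roll":0,"hand":0},{"travel":[7,0,16],"roll":0,"hand":0}]'
python3 -c "exec(open('st.py').read())"
```

```text
time_s: 17.5
tcp_pos: [535.1, -51.9, 249.0]
tool_rot: [-0.001, -0.094, 0.996, 0.0]
contact_force: [-1.3, -0.2, 0.1]
grip_width: 0.003
grip_force: 0.0
time_s: 17.9
tcp_pos: [527.7, -53.5, 234.4]
tool_rot: [-0.001, -0.094, 0.996, -0.0]
contact_force: [-6.3, -0.5, 8.6]
grip_width: 0.001
grip_force: 4.6
[-56.8  -0.9 234.4] [-6.3 -0.5  8.6]
([314, 207, 8, 9, 56], [317.7, 211.1]) [-2.7 86.1 84. ] [-0.5 85.7 72. ]
```

```bash
python3 -m crank '[{"travel":[2,0,4],"roll":0,"hand":0},{"travel":[4,0,8],"roll":0,"hand":0},{"travel":[5,0,12],"roll":0,"hand":0},{"travel":[6,0,16],"roll":0,"hand":0},{"travel":[8,0,20],"roll":0,"hand":0},{"travel":[9,0,24],"roll":0,"hand":0},{"travel":[10,0,28],"roll":0,"hand":0},{"travel":[11,0,32],"roll":0,"hand":0},{"travel":[11,0,36],"roll":0,"hand":0},{"travel":[11,0,38],"roll":0,"hand":0}]'
python3 -c "exec(open('st.py').read())"
python3 -m crank '[{"travel":[0,0,1],"roll":0,"hand":0},{"travel":[0,0,2],"roll":0,"hand":0},{"travel":[0,0,3],"roll":0,"hand":0}]'
python3 -m crank '[{"travel":[0,0,1],"roll":0,"hand":0},{"travel":[0,0,2],"roll":0,"hand":0},{"travel":[0,0,3],"roll":0,"hand":0}]'
```

```text
time_s: 18.95
tcp_pos: [517.2, -55.5, 196.0]
tool_rot: [-0.001, -0.094, 0.996, -0.0]
contact_force: [-3.5, -1.4, 5.4]
grip_width: 0.003
grip_force: 2.9
[-67.5  -0.9 196. ] [-3.5 -1.4  5.4]
([314, 207, 8, 9, 56], [317.8, 211.2]) [-3.  85.9 84. ] [-0.8 85.5 72. ]
time_s: 19.3
tcp_pos: [517.5, -55.5, 193.3]
tool_rot: [-0.0, -0.094, 0.996, -0.0]
contact_force: [-3.7, -1.0, 5.8]
grip_width: -0.0
grip_force: 2.7
time_s: 19.6
tcp_pos: [517.5, -55.5, 190.3]
tool_rot: [-0.0, -0.094, 0.996, -0.0]
contact_force: [-3.9, -0.8, 6.7]
grip_width: -0.003
grip_force: 2.8
```

```bash
for i in 1; do python3 -m crank '[{"travel":[0,0,1],"roll":0,"hand":0},{"travel":[0,0,2],"roll":0,"hand":0},{"travel":[0,0,2],"roll":0,"hand":0}]' | grep -E "tcp_pos|contact"; done
python3 -m crank '[{"travel":[0,0,1],"roll":0,"hand":0},{"travel":[0,0,1],"roll":0,"hand":0}]'| grep -E "tcp_pos|contact"
```

```text
tcp_pos: [517.5, -55.4, 188.2]
contact_force: [-1.6, -0.3, 3.3]
tcp_pos: [517.7, -55.4, 187.2]
contact_force: [-1.9, -0.6, 3.5]
```

```bash
python3 -m crank '[{"travel":[0,0,1],"roll":0,"hand":0},{"travel":[0,0,2],"roll":0,"hand":0}]' | grep -E "tcp_pos|contact"
python3 -m crank '[{"travel":[0,0,1],"roll":0,"hand":0},{"travel":[0,0,2],"roll":0,"hand":0}]'| grep -E "tcp_pos|contact"
python3 -m crank '[{"travel":[0,0,1],"roll":0,"hand":0}]'| grep -E "tcp_pos|contact"
python3 -m crank '[{"travel":[0,0,1],"roll":0,"hand":0}]'| grep -E "tcp_pos|contact"
```

```text
tcp_pos: [517.7, -55.4, 185.3]
contact_force: [-3.7, -1.7, 4.9]
tcp_pos: [517.7, -55.4, 183.3]
contact_force: [-3.1, -1.0, 4.6]
tcp_pos: [517.7, -55.4, 182.3]
contact_force: [-3.6, 0.2, 4.4]
tcp_pos: [517.7, -55.4, 181.3]
contact_force: [-3.1, -1.5, 4.1]
```

```bash
python3 -m crank '[{"travel":[0,0,1],"roll":0,"hand":0}]'| grep -E "tcp_pos|contact"
python3 -m crank '[{"travel":[0,0,1],"roll":0,"hand":0}]'| grep -E "tcp_pos|contact"
python3 -m crank '[{"travel":[0,0,1],"roll":0,"hand":0}]'| grep -E "tcp_pos|contact"
python3 -m crank '[{"travel":[0,0,1],"roll":0,"hand":0}]'| grep -E "tcp_pos|contact"
```

```text
tcp_pos: [517.7, -55.4, 180.3]
contact_force: [-3.8, -0.6, 5.2]
tcp_pos: [517.7, -55.4, 179.3]
contact_force: [-3.6, -1.0, 4.9]
tcp_pos: [517.7, -55.4, 178.3]
contact_force: [-3.8, -0.9, 4.3]
tcp_pos: [517.6, -55.4, 177.3]
contact_force: [-4.6, -1.1, 7.2]
```

```bash
python3 -c "exec(open('st.py').read())"
```

```text
[-67.1  -0.9 177.3] [-4.6 -1.1  7.2]
([314, 207, 8, 9, 56], [317.8, 211.1]) [-2.8 85.8 84. ] [-0.6 85.4 72. ]
```

```bash
python3 -m crank '[{"travel":[0,0,1],"roll":0,"hand":0}]'| grep -E "tcp_pos|contact"
python3 -m crank '[{"travel":[0,0,1],"roll":0,"hand":0}]'| grep -E "tcp_pos|contact"
```

```text
tcp_pos: [517.5, -55.4, 176.4]
contact_force: [-5.7, -1.5, 8.5]
tcp_pos: [517.4, -55.4, 175.4]
contact_force: [-6.6, -1.7, 8.7]
```

```bash
python3 -m crank '[{"travel":[0,0,1],"roll":0,"hand":0}]'| grep -E "tcp_pos|contact"
python3 -c "
from bench import robot
print(robot.sense()['contact_force'])"
```

```text
tcp_pos: [517.4, -55.5, 174.5]
contact_force: [-6.2, -0.7, 10.8]
[-6.21233896 -0.73531048 10.79419111]
```

Pad bears with about 10 N. Lifting off.

```bash
python3 -m crank '[{"travel":[0,0,-2],"roll":0,"hand":0},{"travel":[0,0,-6],"roll":0,"hand":0},{"travel":[2,0,-15],"roll":0,"hand":0},{"travel":[10,0,-35],"roll":0,"hand":0},{"travel":[25,0,-65],"roll":0,"hand":0},{"travel":[45,0,-100],"roll":0,"hand":0},{"travel":[65,0,-130],"roll":0,"hand":0},{"travel":[80,0,-145],"roll":0,"hand":0},{"travel":[85,0,-150],"roll":0,"hand":0},{"travel":[85,0,-150],"roll":0,"hand":0}]'
python3 - <<'E'
exec(open('st.py').read())
w=capture("wrist");S=capture("scene");W=wcam(w,s)
for x in brass(w): print(x,cr(plane(W,x[1],75)))
v=np.hstack([cv2.resize(w["frame"],(400,300)),cv2.resize(S["frame"][200:350,190:390],(400,300),interpolation=cv2.INTER_CUBIC)]);cv2.imwrite("pics/f.png",v)
E
```

```text
time_s: 22.45
tcp_pos: [434.5, -71.5, 325.0]
tool_rot: [0.001, -0.094, 0.996, -0.0]
contact_force: [0.2, -0.1, -0.7]
grip_width: -0.002
grip_force: 0.0
[-151.8   -1.4  325. ] [ 0.2 -0.1 -0.7]
([314, 207, 8, 9, 57], [317.7, 210.9]) [-2.3 86.  84. ] [-0.1 85.6 72. ]
([229, 0, 21, 24, 388], [238.8, 11.0]) [-339.7  -75.2   75. ]
([59, 35, 8, 15, 24], [61.7, 41.8]) [-313.  -249.1   75. ]
([591, 315, 19, 15, 199], [600.8, 322.6]) [-11.7 341.5  75. ]
([384, 323, 10, 8, 52], [387.7, 325.4]) [-7.3 85.9 75. ]
([232, 324, 9, 4, 29], [236.4, 325.2]) [ -7.  -96.4  75. ]
```

View pics/f.png

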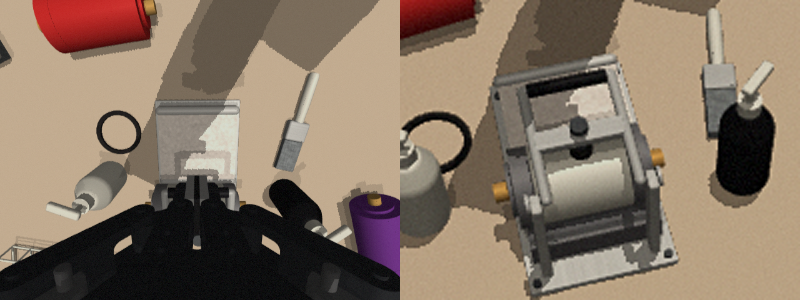

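The bail lies shut with its pad (580,150) on the seated canister; bottles, brush and ring are untouched and the robot is clear.

```bash
python3 -c "
from bench import order
print(order.job_done())"
```

```text
the job is handed in; nothing more can be done
None
```

The canister was rolled over the kerb and settled by itself in the vee, about 4 mm off the middle. The bail is clamped with roughly 10 N on the pad, estimated from the wrist force and the pad travel. The highest push I read on the canister was about 12 N, and the job was handed in at about 22 s.

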